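Fill the throat-drop tin from the glass

TASK

Pour all six throat drops from the drinking glass into the open steel tin, holding the mouth of the glass low over the tin as you tip it. Then stand the empty glass upright on the cork coaster, well centred, and let go. Leave the tin and the other things on the table where they are.

Things in the scene. Friction and masses are not known exactly. Their poses are not given: they have to be found in the camera images.
- cup: clear drinking glass holding six round throat drops, standing upright and loose on the table: outside diameter 62 mm at the foot and 68 mm at the rim, 95 mm tall, wall 3 mm, bottom 5 mm thick, about 0.15 kg. Origin at the centre of its underside, z up through the mouth. Round, so its yaw does not matter
- cup_rim (a point): centre of the glass's mouth, 95 mm above its underside
- tin: round open stainless steel tin, 120 mm outside diameter, 42 mm tall, wall 3 mm, bottom 4 mm thick, loose, 0.22 kg, empty at the start. Origin at the centre of its underside, z up
- coaster: round flat cork coaster, 120 mm diameter, 6 mm thick, fixed to the table. Origin at the centre of its underside, z up
- case: bystander: blue closed denture case with a hinged lid, 80 x 95 x 54 mm high, fixed. Origin at the centre of its underside
- tin_lid: bystander: the tin's lid, a flat round stainless disc lying on the table, 126 mm diameter, 11 mm thick. Origin at the centre of its underside
- pill_bottle: bystander: amber pill jar with a white cap, 48 mm diameter, 85 mm tall, standing. Origin at the centre of its underside
- comb: bystander: black plastic comb lying flat, 160 x 36 x 6 mm. Origin under the middle of its spine
- hairbrush: bystander: wooden hairbrush lying bristles down, 203 x 56 x 27 mm, handle towards its -x. Origin under its middle
- drop0_center (a point): centre of a red round throat drop, a hard 23 mm ball of 10 g, in the glass at the start
- drop1_center (a point): centre of an orange round throat drop, a hard 23 mm ball of 10 g, in the glass at the start
- drop2_center (a point): centre of a yellow round throat drop, a hard 23 mm ball of 10 g, in the glass at the start
- drop3_center (a point): centre of a red round throat drop, a hard 23 mm ball of 10 g, in the glass at the start
- drop4_center (a point): centre of an orange round throat drop, a hard 23 mm ball of 10 g, in the glass at the start
- drop5_center (a point): centre of a yellow round throat drop, a hard 23 mm ball of 10 g, in the glass at the start
There are look-alikes about, which are no part of the job. Leave any green look-alike of the cup alone.

How it is judged:
By the outcome, as a careful person would: the job done as asked, in the order asked, and still so for the second after the job is handed in, with the robot touching nothing.
It also fails if it takes over 67 s, if anything falls off the work surface, if the arm or the gripper's body presses on something with over 40 N, if the wrist force passes 120 N, or if a joint passes its speed limit or range.

ROBOT

A 6-joint arm with a two-finger parallel gripper is mounted at the origin on the work surface. World frame = base frame: x ahead of the robot, y to its left, z up, the work surface at z = 0. Lengths are in m, angles in rad, forces in N, time in s.
With the tool pointing down it reaches from about 0.35 to 0.925 m from the base axis. Payload 6.4 kg.
Tool frame: the origin (TCP) lies at the very end of the fingers, on their centre line; the grasp point (between the pads) lies 19 mm behind it; z points along the fingers, x is the direction in which the jaws open and shut, and the axes are right-handed (so a half turn about z gives the same grasp; the last joint's range is limited). The gripper opens to 94 mm and grips with 3 to 60 N. Pads are 16 mm wide; open, the fingers measure 119 mm over their backs; the gripper's body (75 mm by 177 mm) begins 78 mm behind the grasp point.
Start: joints at [0.929, 0.245, 1.558, -0, 1.339, -0.174], TCP at [0.293, 0.58, 0.176] pointing down, gripper open.
Joint ranges: [-3.13, 3.13], [-1.02, 2.26], [0.13, 2.54], [-0.95, 4.09], [0.21, 2.88], [-2.74, 2.74]. Speed limits (rad/s): [2.57, 2.57, 3.14, 3.14, 3.14, 3.14].

INTERFACE

Orientations are given as a 3x3 rotation matrix whose columns are the frame's x, y, z axes.
In Python, from rig import telemetry, imaging, env gives the robot as it stands. The module is installed in compiled form; this text tells all that it offers.
- The arm moves only by the tool servo_tool, never from a script. Its arguments are lists of equal length, an entry for each row: "travel": the shift along the tool's x, y, z in mm, a list of three; "twist": the turn, a rotation vector about the tool's x, y, z in degrees, a list of three. In form: {"travel": [[dx, dy, dz], ...], "twist": [[wx, wy, wz], ...]}. A call has 1 to 8 rows; each row is the pose to reach, as a shift and turn from the pose commanded when the call began, along the tool's axes at that moment; what a row does not reach only later rows make up. A row lasts 1/10 s, in which the tool goes at most 50 mm and 8.59 degrees, less where a joint would pass 70% of its speed; a pose out of reach is approached as far as the arm can. A call with a gripper value outside its range is refused whole. "grip" is the gripper's target within -1 to 1 (fully open at 1, half-way at 0, shut at -1), set as the call begins (left out, the last holds). The fingers move at their own pace and stop on an object; "newtons" is the grip in N (left out, the last holds). Time passes only in rows, so rows that repeat a pose let the fingers close. It gives the time, the measured TCP pose, the force and the opening at its end, in the units of the state.
- telemetry.read_state(): the state, without advancing time (a new reading comes with each control period).
- imaging.snapshot(name): name is "scene" or "side" or "wrist"; returns a dict with "color" (480x640x3 uint8, red, green, blue), "vertical_fov" (degrees; the focal length in pixels is half the picture's height over the tangent of half this angle, whatever the lens; pixels are square), "cx", "cy" (the principal point, pixels), "camera_from_world" (4x4, takes a point from world to camera coordinates). Camera axes: x right, y down, z forward; pixel columns grow to the right and rows downward; lengths in m; the calibration is good to about 2 mm. The wrist camera is an equidistant fisheye: a pixel r from the principal point sees the ray r / f radians off the axis. A picture is of the moment at which its call begins. There is no depth.
- env.finish_job(): hands the job in, once; it reports no verdict.
The state is a dict: "time_s": time; "qpos": joint angles; "dq": joint speeds; "joint_torque": joint torques, N m; "tool_pos": TCP position; "tool_rot": TCP orientation; "wrist_force": force on the tool from outside, world axes, zero at the start; "torque": the same for the moment, N m; "width": finger opening in m.
Only numpy, scipy, OpenCV 4.12 (cv2) and the standard library are available. Lean on these libraries where they do the work, as an engineer would, in place of code of your own. Each camera call takes 0.05 s, during which the arm holds its last target. There are 200 camera calls.

## Working session

There is one attempt and no reset: what is moved stays moved. The work goes in short steps, Python scripts to look and compute and a tool call to move; the robot and the scene stay as the last step left them, time stands still between calls to the robot, and variables do not carry over. Pictures are saved under pics/ and viewed, about 8 in all and at most 12, crops included, and the job is handed in when it is done.

Besides the shell and the picture viewer there is one more tool, called after "Call:" by a JSON object that holds its "op" and its "data", one argument or row to a line. servo_tool: Moves the arm, as the interface text tells. Its arguments: {"type":"object","properties":{"travel":{"type":"array"},"twist":{"type":"array"},"grip":{"type":"number"},"newtons":{"type":"number"}},"required":["travel","twist"]}

```bash
mkdir -p pics
cat > h.py <<'E'
import numpy as np, cv2
from rig import telemetry, imaging, env
def snap(n,save=None):
    s=imaging.snapshot(n)
    if save: cv2.imwrite(f'pics/{save}.png',s['color'][:,:,::-1])
    return s
def ray(s,u,v,fish=False):
    M=s['camera_from_world'];f=240/np.tan(np.radians(s['vertical_fov'])/2)
    d=np.array([u-s['cx'],v-s['cy']],float)
    if fish:
        r=np.hypot(*d);t=r/f;c=np.array([*(d/max(r,1e-9)*np.sin(t)),np.cos(t)])
    else: c=np.array([d[0]/f,d[1]/f,1])
    R=M[:3,:3];o=-R.T@M[:3,3];w=R.T@c
    return o,w/np.linalg.norm(w)
def plane(s,u,v,z,fish=False):
    o,w=ray(s,u,v,fish);return o+w*(z-o[2])/w[2]
def tri(a,b):
    (o1,d1),(o2,d2)=a,b
    A=np.stack([d1,-d2],1);t=np.linalg.lstsq(A,o2-o1,rcond=None)[0]
    p,q=o1+t[0]*d1,o2+t[1]*d2
    return (p+q)/2,np.linalg.norm(p-q)
def proj(s,p):
    M=s['camera_from_world'];c=M[:3,:3]@np.array(p)+M[:3,3];f=240/np.tan(np.radians(s['vertical_fov'])/2)
    return s['cx']+f*c[0]/c[2],s['cy']+f*c[1]/c[2]
E
python3 - <<'E'
from h import *
for n in('scene','side','wrist'):
    s=snap(n,n+'0');M=s['camera_from_world'];print(n,s['vertical_fov'],s['cx'],s['cy'],-M[:3,:3].T@M[:3,3],M[2,:3])
st=telemetry.read_state();print(st)
E
```

```text
scene 50.67063706694309 321.66123918189845 238.20782798611313 [ 1.32505895 -0.08389296  0.68632387] [-0.80294584  0.10239494 -0.58719098]
side 46.80999961432754 328.0907376127377 232.75168828045938 [ 0.1759673  -0.77862547  0.9742838 ] [ 0.29740854  0.63120524 -0.71632961]
wrist 65.70646984690485 326.59567898053564 233.69722791298202 [0.2197663  0.61716317 0.38382768] [ 0.25268313 -0.12903556 -0.95890618]
{'time_s': 0.15, 'qpos': array([ 9.28918186e-01,  2.45667355e-01,  1.55871619e+00,  1.43348943e-05,
        1.33869267e+00, -1.74129544e-01]), 'dq': array([-5.21655220e-04, -1.44421577e-03, -2.83786148e-03,  8.48407017e-05,
       -3.67985066e-04,  3.21597208e-04]), 'joint_torque': array([ 7.61456831e-04, -4.16263318e+01, -3.14982927e+01,  6.85892813e-02,
        3.15960939e-02, -8.62387674e-05]), 'tool_pos': array([0.29277647, 0.5797725 , 0.17529933]), 'tool_rot': array([[ 4.50880156e-01,  8.92584044e-01, -8.99384990e-04],
       [ 8.92583305e-01, -4.50880972e-01, -1.17994214e-03],
       [-1.45871311e-03, -2.70763528e-04, -9.99998899e-01]]), 'wrist_force': array([-0.66940959, -0.13742452, -0.32161443]), 'torque': array([-0.02314184, -0.0951786 , -0.01250847]), 'width': 0.0940774913499687}
```

View pics/scene0.png

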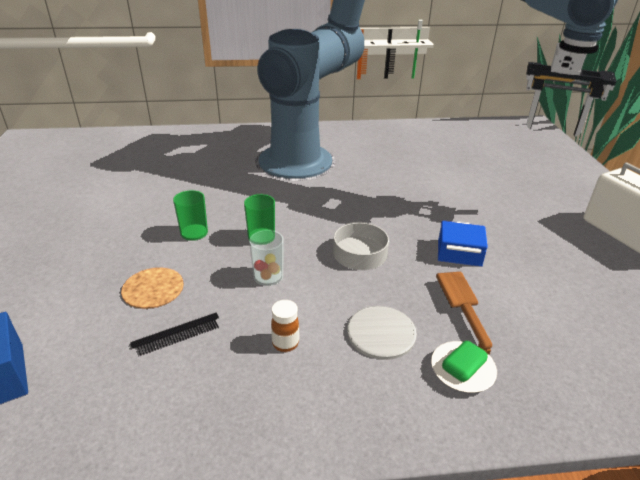

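View pics/side0.png

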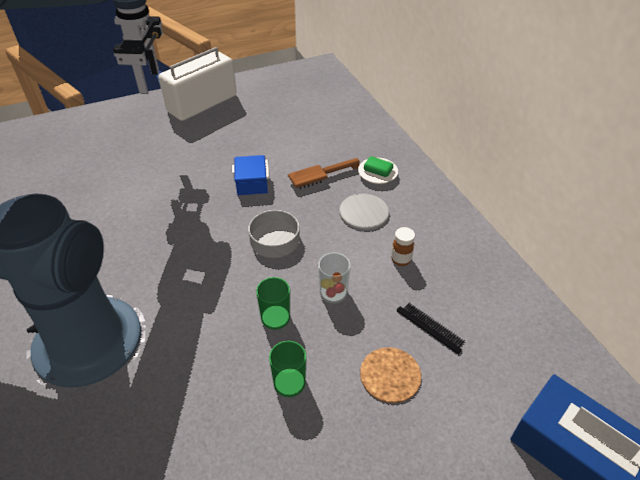

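Scene view: the clear glass with drops is at (267,258). The look-alikes are green glasses at (192,215) and (260,220). Tin is at (361,246) and coaster at (153,287). In the side view the clear glass is at (334,278), green ones at (275,303) and (289,368), tin at (275,234), coaster at (391,375). I choose the clear one with the drops and check it in a close crop.

Run:
```python
from h import *
a=cv2.imread('pics/scene0.png')[185:295,230:400];b=cv2.imread('pics/side0.png')[200:310,240:410]
z=lambda i:cv2.resize(i,None,fx=4.4,fy=2.7*1.0 if 0 else 2.7)
z=lambda i:cv2.resize(i,None,fx=2.7*1,fy=2.7,interpolation=cv2.INTER_CUBIC)
cv2.imwrite('pics/crop0.png',np.vstack([z(a),z(b)]))
S=snap('scene');D=snap('side')
def cen(s,box):
    h=cv2.cvtColor(s['color'],cv2.COLOR_RGB2HSV);m=cv2.inRange(h,(5,90,80),(25,255,255))
    k=np.zeros_like(m);x0,y0,x1,y1=box;k[y0:y1,x0:x1]=m[y0:y1,x0:x1]
    c=max(cv2.findContours(k,0,2)[0],key=cv2.contourArea);return cv2.fitEllipse(cv2.convexHull(c))
a,b=cen(S,(110,255,200,320)),cen(D,(345,335,435,415));print(a,b)
print('coaster',tri(ray(S,*a[0]),ray(D,*b[0])),plane(S,*a[0],.006),plane(D,*b[0],.006))
for n,p,q,z in(('tin rim',(361,240),(274.5,228),.042),('cup rim',(267,239),(334,264),.095),('cup base',(268,276),(334,294),0)):
    print(n,tri(ray(S,*p),ray(D,*q)),plane(S,*p,z),plane(D,*q,z))
for n,p,z in(('green1',(192,233),0),('green2',(262,238),0),('bottle',(286,343),0),('case',(462,253),0),('lid',(382,331),.011)):print(n,plane(S,*p,z))
```

```text
((151.9638214111328, 287.65496826171875), (38.90236282348633, 63.315555572509766), 76.11194610595703) ((390.2724609375, 374.71484375), (54.406280517578125, 61.73495101928711), 109.64627838134766)
coaster (array([ 0.52982652, -0.32385975,  0.0023721 ]), np.float64(0.002733760495724261)) [ 0.53305291 -0.32153129  0.006     ] [ 0.52901325 -0.32687375  0.006     ]
tin rim (array([0.45443014, 0.11250176, 0.03872002]), np.float64(0.0020353592660631594)) [0.4577113  0.11244063 0.042     ] [0.45356189 0.10804064 0.042     ]
cup rim (array([ 0.51371878, -0.09043718,  0.09607725]), np.float64(0.004366772408539968)) [ 0.50999321 -0.08871226  0.095     ] [ 0.5145048  -0.09216617  0.095     ]
cup base (array([ 5.13359023e-01, -9.36358689e-02, -1.93511176e-04]), np.float64(0.007157295316033241)) [ 0.51037475 -0.09073095  0.        ] [ 0.51409491 -0.09778798  0.        ]
green1 [ 0.34074752 -0.26159999  0.        ]
green2 [ 0.37417196 -0.1008002   0.        ]
bottle [ 0.69874427 -0.06368828  0.        ]
case [0.46905193 0.34248648 0.        ]
lid [0.69623779 0.11105793 0.011     ]
```

View pics/crop0.png

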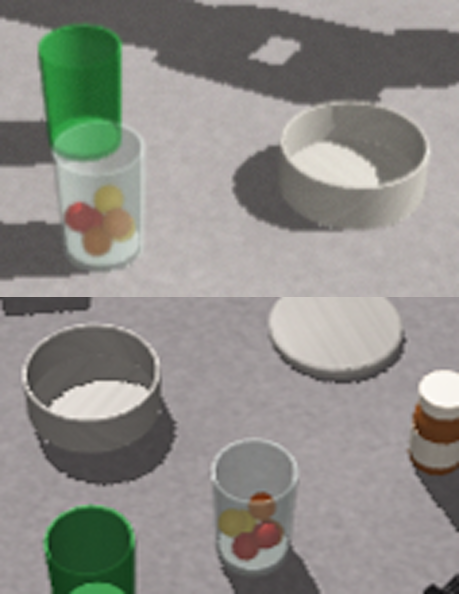

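Crop shows the clear glass (scene rim centre ≈(267,238), side ≈(334,263)) with red/orange/yellow drops, distinct from the green ones. The measured heights agree with the text (rim 96 mm, tin 39 mm, coaster 2 mm). Plan: grasp from the −y side with the tool about 20° below horizontal, then roll about tool z to pour. First I swing over while yawing the tool.

Call:
{"op": "servo_tool", "data": {
  "travel": [
    [-320,285,-120],
    [-320,285,-120],
    [-320,285,-120],
    [-320,285,-120],
    [-320,285,-120],
    [-320,285,-120],
    [-320,285,-120],
    [-320,285,-120]
  ],
  "twist": [
    [0,0,30],
    [0,0,30],
    [0,0,30],
    [0,0,30],
    [0,0,30],
    [0,0,30],
    [0,0,30],
    [0,0,30]
  ],
  "grip": 1
}}

```text
time_s: 1.05
tool_pos: [0.392, 0.2062, 0.2847]
tool_rot: [[0.836, 0.548, 0.001], [0.548, -0.836, 0.0], [0.001, 0.0, -1.0]]
wrist_force: [1.4, -0.5, -0.4]
width: 0.0939
```

Run:
```python
from h import *
st=telemetry.read_state();np.set_printoptions(precision=5,suppress=True);print(st['time_s'],repr(st['qpos']),st['tool_pos'],st['tool_rot'],st['wrist_force'])
s=imaging.snapshot('side');print(plane(s,515,440,0))
```

```text
1.05 array([ 0.22716, -0.33883,  1.92586, -0.00005,  1.5538 , -0.35278]) [0.39199 0.20616 0.28467] [[ 0.8365   0.54797  0.00076]
 [ 0.54797 -0.8365   0.00012]
 [ 0.0007   0.00031 -1.     ]] [ 1.3932  -0.48046 -0.38091]
[ 0.67345 -0.53168  0.     ]
```

Call:
{"op": "servo_tool", "data": {
  "travel": [
    [-115,345,-20],
    [-115,345,-20],
    [-115,345,-20],
    [-115,345,-20],
    [-115,345,-20],
    [-115,345,-20],
    [-115,345,-20],
    [-115,345,-20]
  ],
  "twist": [
    [0,0,33.2],
    [0,0,33.2],
    [0,0,33.2],
    [0,0,33.2],
    [0,0,33.2],
    [0,0,33.2],
    [0,0,33.2],
    [0,0,33.2]
  ]
}}

```text
time_s: 1.9
tool_pos: [0.4849, -0.1475, 0.3037]
tool_rot: [[1.0, -0.005, -0.001], [-0.005, -1.0, -0.0], [-0.001, 0.0, -1.0]]
wrist_force: [0.4, 0.5, -0.3]
width: 0.0941
```

Call:
{"op": "servo_tool", "data": {
  "travel": [
    [0,0,0],
    [0,0,0],
    [0,0,0]
  ],
  "twist": [
    [20,0,0],
    [20,0,0],
    [20,0,0]
  ]
}}

```text
time_s: 2.2
tool_pos: [0.4845, -0.1448, 0.3033]
tool_rot: [[1.0, -0.003, -0.0], [-0.003, -0.938, 0.346], [-0.001, -0.346, -0.938]]
wrist_force: [0.4, 0.1, -0.6]
width: 0.0939
```

Run:
```python
from h import *
st=telemetry.read_state();np.set_printoptions(precision=5,suppress=True);print(st['time_s'],repr(st['qpos']),repr(st['tool_pos']),repr(st['tool_rot']))
```

```text
2.2 array([-0.68713, -0.07068,  1.69901,  0.27475,  1.73718, -0.66924]) array([ 0.48447, -0.1448 ,  0.30327]) array([[ 1.     , -0.00281, -0.00029],
       [-0.00253, -0.93811,  0.34634],
       [-0.00124, -0.34634, -0.93811]])
```

```bash
cat > kin.py <<'E'
import numpy as np
from scipy.spatial.transform import Rotation as Ro
from scipy.optimize import least_squares
def e(a,t): return Ro.from_euler(a,t).as_matrix()
def fk(q,P):
    L1,L2,d,h,L3,a0=P;s=q[1]+q[2];B=e('z',q[0])
    w=B@np.array([a0+L1*np.sin(q[1])+L2*np.sin(s),d,h+L1*np.cos(q[1])+L2*np.cos(s)])
    R=B@e('y',s)@e('z',q[3])@e('y',q[4])@e('z',q[5]+np.pi)
    return w+R[:,2]*L3,R,w
D=[([.92892,.24567,1.55872,0,1.33869,-.17413],[.29278,.57977,.1753]),([.22716,-.33883,1.92586,-.00005,1.5538,-.35278],[.39199,.20616,.28467]),([-.68713,-.07068,1.69901,.27475,1.73718,-.66924],[.48447,-.1448,.30327])]
P=least_squares(lambda P:np.concatenate([fk(np.array(q),P)[0]-p for q,p in D]),[.39,.56,.11,.2,.3,0]).x
LO=np.array([-3.13,-1.02,.13,-.95,.21,-2.74]);HI=np.array([3.13,2.26,2.54,4.09,2.88,2.74])
def ik(p,R,q0):
    f=lambda q:np.concatenate([(fk(q,P)[0]-p)*3,(fk(q,P)[1]-R).ravel()])
    s=least_squares(f,np.clip(q0,LO+.01,HI-.01),bounds=(LO,HI));return s.x,np.linalg.norm(s.fun)
def pose(pitch,roll=0,yaw=0):  # tool z +y (turned by yaw about Z), pitched down; roll about tool z; deg
    return Ro.from_euler('z',yaw,degrees=True).as_matrix()@Ro.from_euler('x',180-90-pitch+180,degrees=True).as_matrix()@Ro.from_euler('z',roll,degrees=True).as_matrix()
E
python3 - <<'E'
from kin import *
np.set_printoptions(precision=3,suppress=True)
print(P,[fk(np.array(q),P)[0]-p for q,p in D]);print(fk(np.array(D[2][0]),P)[1],pose(70))
q=np.array(D[2][0])
def go(n,g,R,q):
    p=np.array(g)+R[:,2]*.019;x,r=ik(p,R,q);print(n,x,'err %.4f'%r,'wrist',fk(x,P)[2]);return x
for pitch in (20,30):
  for yaw in (0,-30,30):
    print('pitch',pitch,'yaw',yaw)
    q=np.array(D[2][0])
    for t in np.linspace(70,pitch,4): q=ik(np.array([.48,-.2,.3]),pose(t,0,yaw),q)[0]
    q=go('pre',[.513,-.2,.12],pose(pitch,0,yaw),q)
    g=go('grasp',[.513,-.091,.062],pose(pitch,0,yaw),q)
    t=go('tin',[.44,.11,.15],pose(pitch,0,yaw),g)
    for r in(60,100,140): t=go('pour%d'%r,[.44,.11,.11],pose(pitch,r,yaw),t)
    t=go('tin',[.44,.11,.15],pose(pitch,0,yaw),g)
    for r in(-60,-100,-140): t=go('pour%d'%r,[.46,.11,.11],pose(pitch,r,yaw),t)
    c=go('place',[.53,-.324,.068],pose(pitch,0,yaw),g)
E
```

```text
[ 0.395  0.56   0.113  0.225  0.303 -0.   ] [array([0.   , 0.001, 0.   ]), array([0.001, 0.001, 0.001]), array([-0.002,  0.   , -0.001])]
[[ 1.    -0.003 -0.   ]
 [-0.003 -0.938  0.346]
 [-0.001 -0.346 -0.938]] [[ 1.     0.     0.   ]
 [ 0.    -0.94   0.342]
 [ 0.    -0.342 -0.94 ]]
pitch 20 yaw 0
pre [-0.902  0.624  1.573  0.688  1.979 -0.992] err 0.0000 wrist [ 0.513 -0.467  0.217]
grasp [-0.791  0.585  1.768  0.747  1.806 -1.032] err 0.0000 wrist [ 0.513 -0.358  0.159]
tin [-0.587  0.085  2.21   0.916  1.735 -0.887] err 0.0000 wrist [ 0.44  -0.157  0.247]
pour60 [-0.587  0.173  2.21   0.906  1.681  0.09 ] err 0.0000 wrist [ 0.44  -0.157  0.207]
pour100 [-0.587  0.173  2.21   0.906  1.681  0.788] err 0.0000 wrist [ 0.44  -0.157  0.207]
pour140 [-0.587  0.173  2.21   0.906  1.681  1.487] err 0.0000 wrist [ 0.44  -0.157  0.207]
tin [-0.587  0.085  2.21   0.916  1.735 -0.887] err 0.0000 wrist [ 0.44  -0.157  0.247]
pour-60 [-0.564  0.215  2.16   0.925  1.673 -1.988] err 0.0000 wrist [ 0.46  -0.157  0.207]
pour-100 [-0.564  0.215  2.16   0.925  1.673 -2.686] err 0.0000 wrist [ 0.46  -0
[... 4555 characters left out ...]
7  0.582  1.795 -0.003] err 0.0000 wrist [ 0.563 -0.103  0.252]
pour100 [-0.38   0.315  1.927  0.582  1.795  0.695] err 0.0000 wrist [ 0.563 -0.103  0.252]
pour140 [-0.38   0.315  1.927  0.582  1.795  1.393] err 0.0000 wrist [ 0.563 -0.103  0.252]
tin [-0.38   0.251  1.918  0.592  1.855 -1.009] err 0.0000 wrist [ 0.563 -0.103  0.292]
pour-60 [-0.367  0.357  1.872  0.593  1.799 -2.082] err 0.0000 wrist [ 0.583 -0.103  0.252]
pour-100 [-0.353  0.354  1.861  0.6    1.802 -2.74 ] err 0.0440 wrist [ 0.588 -0.096  0.259]
pour-140 [-0.133  0.26   1.713  0.689  1.818 -2.74 ] err 0.7979 wrist [0.626 0.03  0.387]
place [-0.822  0.984  1.017  0.235  2.164 -1.324] err 0.0000 wrist [ 0.653 -0.537  0.21 ]
```

Call:
{"op": "servo_tool", "data": {
  "travel": [
    [28,52,-19],
    [28,52,-19],
    [28,52,-19],
    [28,121,169],
    [28,121,169],
    [28,121,169],
    [28,121,169],
    [28,121,169]
  ],
  "twist": [
    [25,0,0],
    [25,0,0],
    [25,0,0],
    [50,0,0],
    [50,0,0],
    [50,0,0],
    [50,0,0],
    [50,0,0]
  ]
}}

```text
time_s: 3.0
tool_pos: [0.5096, -0.1955, 0.0969]
tool_rot: [[1.0, -0.011, -0.004], [0.0, -0.33, 0.944], [-0.012, -0.944, -0.33]]
wrist_force: [-0.6, 1.1, -0.5]
width: 0.0938
```

Run:
```python
from h import *
st=telemetry.read_state();np.set_printoptions(precision=4,suppress=True);print(st['time_s'],st['qpos'],st['tool_pos'],st['tool_rot'])
w=snap('wrist','wrist1')
# fisheye projection of expected cup points
M=w['camera_from_world'];f=240/np.tan(np.radians(w['vertical_fov'])/2)
for p in([.513,-.091,.095],[.513,-.091,0],[.479,-.091,.095],[.547,-.091,.095]):
    c=M[:3,:3]@np.array(p)+M[:3,3];r=f*np.arccos(c[2]/np.linalg.norm(c));print(p,w['cx']+r*c[0]/np.hypot(c[0],c[1]),w['cy']+r*c[1]/np.hypot(c[0],c[1]))
```

```text
3.0 [-0.9221  0.722   1.4812  0.6724  1.9975 -0.9972] [ 0.5096 -0.1955  0.0969] [[ 0.9999 -0.0109 -0.0041]
 [ 0.0003 -0.3298  0.944 ]
 [-0.0117 -0.944  -0.3298]]
[0.513, -0.091, 0.095] 329.44084416128277 187.0867793823718
[0.513, -0.091, 0] 330.13219418120485 272.2837161128542
[0.479, -0.091, 0.095] 289.0135629057351 187.654388205134
[0.547, -0.091, 0.095] 369.85418233059704 186.88582269840592
```

View pics/wrist1.png

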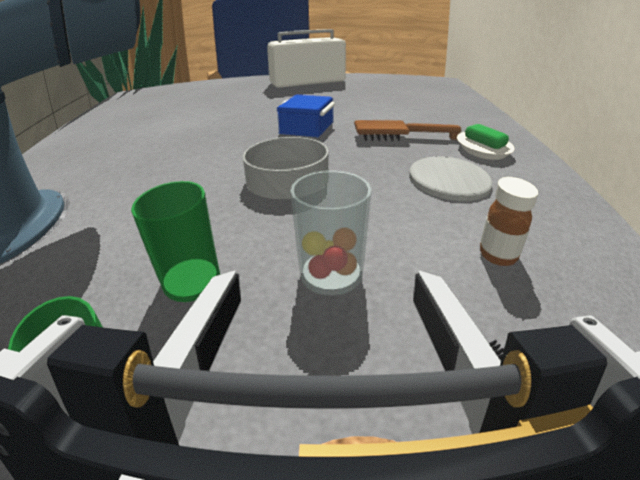

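The wrist view shows the clear glass rim centred at about (330,190), predicted (329,187), and between the fingertips, whose midpoint is about 331. The estimate holds, so I advance.

Call:
{"op": "servo_tool", "data": {
  "travel": [
    [2,0,20],
    [4,0,45],
    [4,0,70],
    [4,0,95],
    [4,0,95]
  ],
  "twist": [
    [0,0,0],
    [0,0,0],
    [0,0,0],
    [0,0,0],
    [0,0,0]
  ]
}}

```text
time_s: 3.55
tool_pos: [0.5176, -0.1087, 0.0747]
tool_rot: [[1.0, 0.004, -0.002], [0.004, -0.345, 0.939], [0.003, -0.939, -0.345]]
wrist_force: [-0.4, -0.7, 0.3]
width: 0.0946
```

Run:
```python
from h import *
st=telemetry.read_state();np.set_printoptions(precision=4,suppress=True);print(st['time_s'],st['tool_pos'],st['tool_rot'],st['wrist_force'],st['dq'])
R=st['tool_rot'];t=np.array([.514,-.075,.0555]);print('tool delta mm',R.T@(t-st['tool_pos'])*1000)
```

```text
3.55 [ 0.5176 -0.1087  0.0747] [[ 1.      0.0043 -0.0024]
 [ 0.0037 -0.3446  0.9387]
 [ 0.0032 -0.9387 -0.3447]] [-0.364  -0.7114  0.2617] [-0.0364  0.0148 -0.0552 -0.0117  0.0183 -0.0013]
tool delta mm [-3.5661  6.386  38.3087]
```

Settled. Final approach, then close the jaws.

Call:
{"op": "servo_tool", "data": {
  "travel": [
    [-3,6,15],
    [-3,6,30],
    [-3,6,38],
    [-3,6,38]
  ],
  "twist": [
    [0,0,0],
    [0,0,0],
    [0,0,0],
    [0,0,0]
  ]
}}

```text
time_s: 3.95
tool_pos: [0.5133, -0.0756, 0.0526]
tool_rot: [[1.0, -0.001, -0.001], [0.001, -0.341, 0.94], [-0.001, -0.94, -0.341]]
wrist_force: [-0.4, 0.7, 0.0]
width: 0.0939
```

Call:
{"op": "servo_tool", "data": {
  "travel": [
    [0,0,0],
    [0,0,0],
    [0,0,0],
    [0,0,0],
    [0,0,0],
    [0,0,0]
  ],
  "twist": [
    [0,0,0],
    [0,0,0],
    [0,0,0],
    [0,0,0],
    [0,0,0],
    [0,0,0]
  ],
  "grip": -1,
  "newtons": 20
}}

```text
time_s: 4.55
tool_pos: [0.5134, -0.0767, 0.0528]
tool_rot: [[1.0, -0.0, -0.001], [0.0, -0.341, 0.94], [-0.0, -0.94, -0.341]]
wrist_force: [-2.1, 0.0, 1.0]
width: 0.0613
```

Run:
```python
from h import *
st=telemetry.read_state();np.set_printoptions(precision=4,suppress=True);print(st['time_s'],st['tool_pos'],st['tool_rot'],st['wrist_force'],st['width'],st['qpos'])
w=snap('wrist','wrist2')
```

```text
4.55 [ 0.5134 -0.0767  0.0528] [[ 1.     -0.0003 -0.0006]
 [ 0.0004 -0.3414  0.9399]
 [-0.0005 -0.9399 -0.3414]] [-2.0596  0.0081  1.0318] 0.06126506525207041 [-0.8003  0.6687  1.6747  0.7407  1.8182 -1.0303]
```

View pics/wrist2.png

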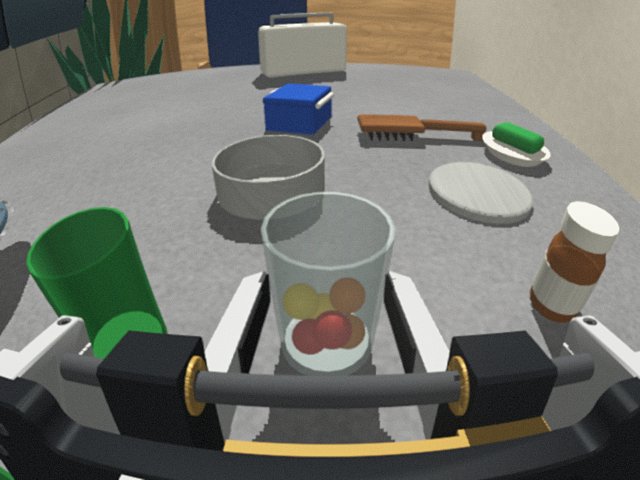

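Run:
```python
from h import *
w=snap('wrist');S=snap('scene','scene2');D=snap('side','side2')
for uv in((328,243),(262,243),(394,243),(328,194),(328,287)):print(uv,plane(w,*uv,.095,True))
st=telemetry.read_state();print(st['width'],st['tool_pos'])
a=S['color'][200:300,215:325,::-1];b=D['color'][230:330,280:390,::-1]
z=lambda i:cv2.resize(i,None,fx=3.6,fy=3.6,interpolation=cv2.INTER_CUBIC)
cv2.imwrite('pics/crop2.png',np.hstack([z(a),z(b)]))
```

```text
(328, 243) [ 0.51515804 -0.1067357   0.095     ]
(262, 243) [ 0.48384438 -0.10680207  0.095     ]
(394, 243) [ 0.5465067  -0.10682086  0.095     ]
(328, 194) [ 0.51528847 -0.06126472  0.095     ]
(328, 287) [ 0.51507956 -0.13608107  0.095     ]
0.06080777273621082 [ 0.51347867 -0.07665688  0.05282133]
```

View pics/crop2.png

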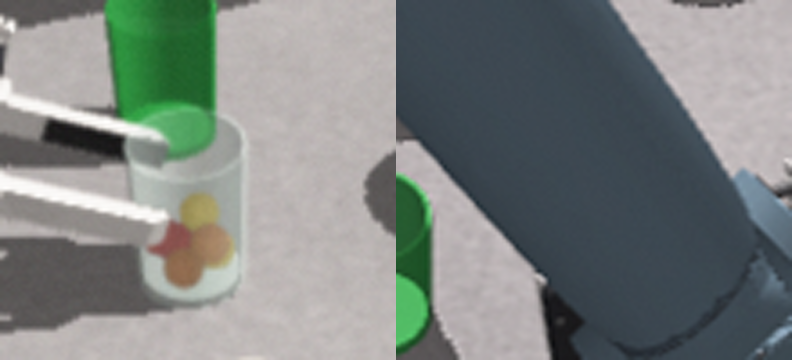

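Run:
```python
from h import *
S=imaging.snapshot('scene')
for n,p in(('TCP',[.5135,-.0767,.0528]),('near tip',[.555,-.0767,.0528]),('far tip',[.472,-.0767,.0528]),('rim',[.513,-.091,.095]),('rim-y',[.513,-.125,.095]),('rim+y',[.513,-.057,.095]),('base',[.513,-.091,0])):
    u,v=proj(S,p);print(n,u,v,'crop',(u-215)*3.6,(v-200)*3.6)
# rim plane from crop
for uv in((126,145),(245,145),(185,145)):print(uv,plane(S,uv[0]/3.6+215,uv[1]/3.6+200,.095))
for uv in((165,225),(165,145)):print('tip',plane(S,uv[0]/3.6+215,uv[1]/3.6+200,.053))
```

```text
TCP 273.9171635054189 256.60161571917166 crop 212.10178861950803 203.765816589018
near tip 274.6886561494244 269.6471666828924 crop 214.8791621379278 250.7298000584127
far tip 273.19428193443053 244.37805344889276 crop 209.49941496394993 159.76099241601392
rim 265.8720779499344 239.95331657806074 crop 183.13948061976387 143.83193968101867
rim-y 248.46850044291173 240.81819769064654 crop 120.48660159448224 146.94551168632756
rim+y 283.15472030388815 239.09444540967715 crop 245.35699309399737 140.74000347483775
base 267.90412572262886 276.82191604822503 crop 190.4548526014639 276.5588977736101
(126, 145) [ 0.51145118 -0.12201991  0.095     ]
(245, 145) [ 0.51693956 -0.05739571  0.095     ]
(185, 145) [ 0.51416927 -0.09001513  0.095     ]
tip [ 0.53053661 -0.10324207  0.053     ]
tip [ 0.45558661 -0.10207806  0.053     ]
```

The crop shows the visible fingertips ending at y≈−0.103, about 26 mm short of the reported TCP. The 61 mm opening, a chord short of the glass's 66 mm diameter, agrees with that. So the real finger ends are short of the TCP. I reopen, go 32 mm deeper, and close again.

Call:
{"op": "servo_tool", "data": {
  "travel": [
    [0,0,0],
    [0,0,0],
    [0,0,0],
    [0,0,0],
    [0,-1,12],
    [0,-1,24],
    [0,-1,32],
    [0,-1,32]
  ],
  "twist": [
    [0,0,0],
    [0,0,0],
    [0,0,0],
    [0,0,0],
    [0,0,0],
    [0,0,0],
    [0,0,0],
    [0,0,0]
  ],
  "grip": 1
}}

```text
time_s: 5.6
tool_pos: [0.5129, -0.0443, 0.0421]
tool_rot: [[1.0, -0.001, -0.002], [0.002, -0.341, 0.94], [-0.002, -0.94, -0.341]]
wrist_force: [0.1, -0.5, 1.3]
width: 0.0941
```

Call:
{"op": "servo_tool", "data": {
  "travel": [
    [0,0,0],
    [0,0,0],
    [0,0,0],
    [0,0,0],
    [0,0,0],
    [0,0,0],
    [0,0,0]
  ],
  "twist": [
    [0,0,0],
    [0,0,0],
    [0,0,0],
    [0,0,0],
    [0,0,0],
    [0,0,0],
    [0,0,0]
  ],
  "grip": -1,
  "newtons": 20
}}

```text
time_s: 6.3
tool_pos: [0.5138, -0.0465, 0.0429]
tool_rot: [[1.0, 0.0, 0.0], [-0.0, -0.342, 0.94], [0.0, -0.94, -0.342]]
wrist_force: [-1.4, -1.3, 0.9]
width: 0.065
```

Run:
```python
from h import *
S=snap('scene','scene3');W=snap('wrist')
st=telemetry.read_state();print(st['time_s'],st['width'],st['tool_pos'],st['wrist_force'])
a=S['color'][190:290,215:325,::-1];b=W['color'][:,:,::-1]
cv2.imwrite('pics/crop3.png',np.hstack([cv2.resize(a,(396,360),interpolation=cv2.INTER_CUBIC),cv2.resize(b[120:480,122:518],(396,360))]))
```

```text
6.4 0.06474489041954777 [ 0.51379624 -0.04652431  0.04289812] [-0.69090975 -2.3211585   1.23253147]
```

View pics/crop3.png

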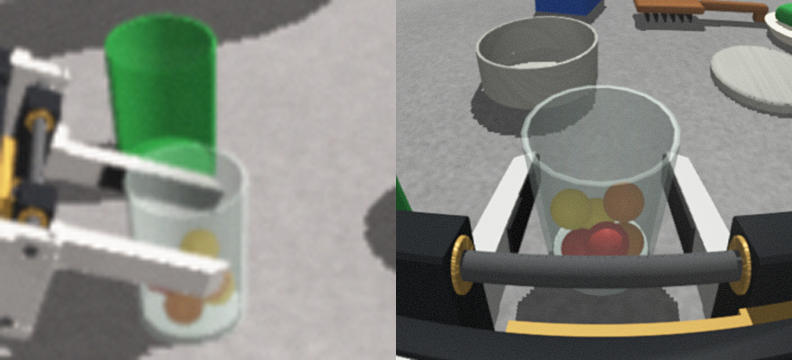

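Now the fingers reach about 20 mm past the glass's centre and the opening is 64.7 mm, the full diameter. Lifting gently.

Call:
{"op": "servo_tool", "data": {
  "travel": [
    [0,-9,-3],
    [0,-28,-10],
    [0,-47,-17],
    [0,-66,-24],
    [0,-85,-31],
    [0,-94,-34],
    [0,-94,-34]
  ],
  "twist": [
    [0,0,0],
    [0,0,0],
    [0,0,0],
    [0,0,0],
    [0,0,0],
    [0,0,0],
    [0,0,0]
  ]
}}

```text
time_s: 7.1
tool_pos: [0.5142, -0.0463, 0.1434]
tool_rot: [[1.0, 0.002, 0.001], [-0.0, -0.344, 0.939], [0.002, -0.939, -0.344]]
wrist_force: [0.1, 0.3, -2.4]
width: 0.0649
```

```bash
cat > plan.py <<'E'
from kin import *
from h import telemetry
R0=pose(20);C=R0.T@(np.array([.514,-.091,0])-np.array([.5138,-.0465,.0429]))  # cup base in tool frame
U=R0.T@np.array([0,0,1.])
def tool_for_rim(rim,R): # TCP so that rim centre sits at rim
    return np.array(rim)-R@(C+.095*U)
def delta(p,R,cur):
    p0,Rc=cur;return Rc.T@(p-p0)*1000,np.degrees(Ro.from_matrix(Rc.T@R).as_rotvec())
def cup(p,R):
    u=R@U;b=p+R@C;return b,b+.095*u,u
def show(n,p,R,cur,q):
    q,r=ik(p,R,q);d=delta(p,R,cur);u=R@U;b,rim,u=cup(p,R)
    low=rim[2]-.034*np.sqrt(1-u[2]**2)
    print(n,'T',d[0].round(0),'W',d[1].round(1),'| ik %.4f'%r,q.round(2),'rim',rim.round(3),'tilt %.0f'%np.degrees(np.arccos(u[2])),'low %.3f'%low,'tcp',p.round(3));return q
def state():
    s=telemetry.read_state();return (s['tool_pos'],s['tool_rot']),s
E
python3 - <<'E'
from plan import *
np.set_printoptions(precision=4,suppress=True)
cur,s=state();print(s['time_s'],s['tool_pos'],s['width'],s['wrist_force'],s['qpos'])
q=s['qpos'];print(fk(q,P)[0])
# over tin: yaw 25; cup lip
tin=np.array([.4555,.1105])
R=pose(20,0,25)
d=R@U
for roll in (0,40,70,90,110,130,150,165):
    R=pose(20,roll,25);u=R@U;h=u.copy();h[2]=0;n=np.linalg.norm(h)
    hd=h/n if n>.05 else np.array([np.cos(.44),np.sin(.44),0])
    sn=np.sqrt(1-u[2]**2);low=.060
    rz=low+.034*sn
    # lip (lowest rim point) horizontally at rim + hd*.034*(-uz..): lip vector = -(z - (z.u)u)/sn
    lip=-(np.array([0,0,1])-u[2]*u)/sn if sn>.05 else 0*u
    lipxy=tin-hd[:2]*.02
    rim=np.array([*(lipxy-(.034*lip)[:2]),rz]) if roll else np.array([*(tin-hd[:2]*.05),.2])
    q=show(roll,tool_for_rim(rim,R),R,cur,q);print('   dir',hd.round(2),'grasp z',(tool_for_rim(rim,R)-R[:,2]*.045)[2].round(3))
E
```

```text
7.1 [ 0.5142 -0.0463  0.1434] 0.06494587680450058 [ 0.1285  0.2632 -2.3764] [-0.7643  0.4737  1.7476  0.7936  1.8841 -0.9239]
[ 0.5302 -0.067   0.1327]
0 T [-123.  -65.  163.] W [  0.2 -23.5  -8.5] | ik 0.0000 [-0.46  0.22  2.05  0.67  1.92 -1.04] rim [0.41  0.089 0.2  ] tilt 0 low 0.200 tcp [0.391 0.129 0.148]
   dir [0.9  0.43 0.  ] grasp z 0.163
40 T [-143.   40.  202.] W [ -8.  -22.4  31. ] | ik 0.0000 [-0.48  0.41  2.08  0.62  1.75 -0.49] rim [0.411 0.096 0.081] tilt 37 low 0.060 tcp [0.371 0.13  0.036]
   dir [0.95 0.31 0.  ] grasp z 0.052
70 T [-143.   15.  201.] W [-14.  -20.3  60.5] | ik 0.0000 [-0.47  0.35  2.1   0.64  1.78  0.07] rim [0.422 0.104 0.091] tilt 65 low 0.060 tcp [0.371 0.137 0.06 ]
   dir [0.98 0.2  0.  ] grasp z 0.075
90 T [-137.   -0.  203.] W [-18.  -18.2  80.2] | ik 0.0000 [-0.45  0.33  2.09  0.66  1.79  0.44] rim [0.432 0.108 0.094] tilt 83 low 0.060 tcp [0.377 0.145 0.074]
   dir [0.99 0.11 0.  ] grasp z 0.089
110 T [-127.  -13.  206.] W [-21.9 -15.5  99.8] | ik 0.0000 [-0.43  0.33  2.07  0.68  1.81  0.82] rim [0.442 0.111 0.093] tilt 101 low 0.060 tcp [0.388 0.152 0.084]
   dir [ 1.   -0.02  0.  ] grasp z 0.099
130 T [-114.  -21.  210.] W [-25.7 -12.2 119.4] | ik 0.0000 [-0.4   0.34  2.04  0.7   1.81  1.19] rim [0.451 0.111 0.09 ] tilt 117 low 0.060 tcp [0.401 0.158 0.09 ]
   dir [ 0.98 -0.2   0.  ] grasp z 0.106
150 T [-100.  -25.  213.] W [-29.5  -8.1 138.9] | ik 0.0000 [-0.39  0.36  2.01  0.72  1.81  1.56] rim [0.457 0.11  0.086] tilt 130 low 0.060 tcp [0.414 0.162 0.093]
   dir [ 0.89 -0.45  0.  ] grasp z 0.108
165 T [-91. -26. 215.] W [-32.3  -4.5 153.5] | ik 0.0000 [-0.38  0.37  1.98  0.73  1.81  1.83] rim [0.459 0.107 0.083] tilt 137 low 0.060 tcp [0.423 0.164 0.093]
   dir [ 0.72 -0.69  0.  ] grasp z 0.109
```

Run:
```python
from plan import *
np.set_printoptions(precision=4,suppress=True)
E=[(D[0][0],D[0][1]),(D[1][0],D[1][1]),(D[2][0],D[2][1]),([-.9221,.722,1.4812,.6724,1.9975,-.9972],[.5096,-.1955,.0969]),([-.8003,.6687,1.6747,.7407,1.8182,-1.0303],[.5134,-.0767,.0528]),([-.7643,.4737,1.7476,.7936,1.8841,-.9239],[.5142,-.0463,.1434])]
for q,p in E:
    f=fk(np.array(q),P);print(f[0]-p,(f[1].T@(f[0]-p)),f[1][:,2])
r=least_squares(lambda P:np.concatenate([fk(np.array(q),P)[0]-p for q,p in E]),P);print(r.x,r.fun.reshape(-1,3))
print(state()[1]['tool_rot'])
```

```text
[0.     0.001  0.0001] [ 0.0009 -0.0004 -0.0001] [-0.0009 -0.0012 -1.    ]
[0.0007 0.0007 0.0007] [ 0.001  -0.0003 -0.0007] [ 0.0008  0.0001 -1.    ]
[-0.002   0.0001 -0.0008] [-0.002   0.0001  0.0008] [-0.0003  0.3463 -0.9381]
[ 0.0098 -0.018  -0.0067] [ 0.0099  0.0121 -0.0148] [-0.0042  0.944  -0.3298]
[ 0.0174 -0.0231 -0.0126] [ 0.0174  0.0197 -0.0174] [-0.0005  0.9399 -0.3415]
[ 0.016  -0.0206 -0.0107] [ 0.016   0.0171 -0.0157] [ 0.0006  0.9389 -0.3443]
[ 0.3771  0.566   0.11    0.2569  0.3167 -0.0078] [[-0.0012 -0.006  -0.0003]
 [ 0.0052 -0.0015  0.002 ]
 [-0.0046  0.0029  0.0002]
 [-0.0016  0.0047  0.004 ]
 [ 0.005  -0.0021 -0.0032]
 [ 0.0058 -0.0024 -0.0027]]
[[ 1.      0.0017  0.0007]
 [-0.0001 -0.3443  0.9389]
 [ 0.0018 -0.9389 -0.3443]]
```

Call:
{"op": "servo_tool", "data": {
  "travel": [
    [-7,-4,10],
    [-24,-13,33],
    [-46,-24,60],
    [-68,-36,90],
    [-90,-47,119],
    [-108,-57,143],
    [-119,-63,158],
    [-123,-65,163]
  ],
  "twist": [
    [0,-1.4,-0.5],
    [0,-4.7,-1.7],
    [0.1,-8.7,-3.1],
    [0.1,-12.9,-4.7],
    [0.1,-17.2,-6.2],
    [0.2,-20.7,-7.5],
    [0.2,-22.8,-8.2],
    [0.2,-23.5,-8.5]
  ]
}}

```text
time_s: 7.9
tool_pos: [0.3885, 0.1315, 0.1472]
tool_rot: [[0.905, 0.141, -0.402], [0.426, -0.305, 0.852], [-0.002, -0.942, -0.336]]
wrist_force: [-0.0, -0.6, -2.4]
width: 0.0649
```

Run:
```python
from plan import *
from h import *
np.set_printoptions(precision=3,suppress=True)
cur,s=state();print(s['time_s'],s['tool_pos'],s['width'],s['wrist_force']);b,rim,u=cup(*cur);print('cup',b,rim,u)
S=snap('scene','scene4');Dd=snap('side','side4')
for n,c in(('scene',S),('side',Dd)):print(n,'rim',proj(c,rim),'base',proj(c,b),'tinrim',proj(c,[.4555,.1105,.042]))
A=S['color'][150:310,250:450,::-1];B=Dd['color'][150:310,190:390,::-1]
cv2.imwrite('pics/crop4.png',np.hstack([cv2.resize(x,(400,320),interpolation=cv2.INTER_CUBIC) for x in(A,B)]))
```

```text
7.9 [0.389 0.131 0.147] 0.06494854348725519 [-0.012 -0.617 -2.402]
cup [0.407 0.092 0.104] [0.408 0.091 0.199] [ 0.004 -0.004  1.   ]
scene rim (np.float64(351.54415785998447), np.float64(164.50772891998434)) base (np.float64(349.3000072651822), np.float64(203.69044690518334)) tinrim (np.float64(359.937585462825), np.float64(239.44339135406142))
side rim (np.float64(252.91658929050755), np.float64(187.15426231800188)) base (np.float64(256.22888024483603), np.float64(219.18985141826172)) tinrim (np.float64(274.90243577890385), np.float64(227.0900992095469))
```

View pics/crop4.png

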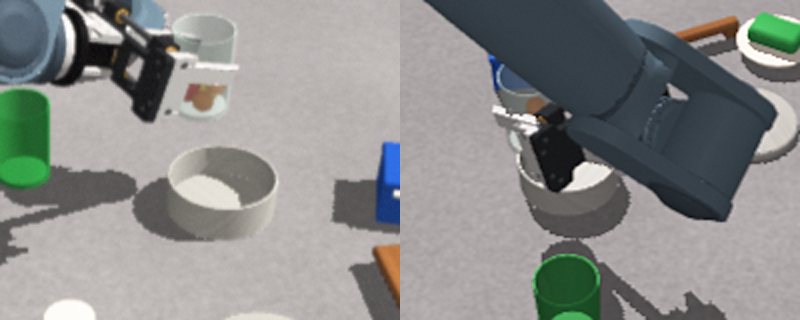

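The rim is seen at (352,164), predicted (351.5,164.5), and the tin at (361,239), predicted (360,239). The calibration of the glass in the tool frame holds. Now I work out the pouring rows.

```bash
cat > pour.py <<'E'
from plan import *
tin=np.array([.456,.111])
def target(roll,yaw=25):
    R=pose(20,roll,yaw);u=R@U;sn=np.sqrt(1-u[2]**2)
    low=np.interp(roll,[0,40,70,90,110,180],[.165,.115,.088,.072,.062,.062])
    hd=u.copy();hd[2]=0;hd/=np.linalg.norm(hd)
    lip=-(np.array([0,0,1])-u[2]*u)/sn
    back=np.interp(roll,[0,90,130],[.035,.025,.015])
    xy=tin-hd[:2]*back-.034*lip[:2]
    return tool_for_rim([*xy,low+.034*sn],R),R
E
python3 - <<'E'
from pour import *
cur,s=state();q=s['qpos']
last=cur
for rows in([8,16,24,32,40,48,56,64],[68,72,76,80,84,88,92,96],[100,104,108,112,116,120,124,128],[132,136,140,144,148,152,152,152]):
    T=[];W=[]
    for r in rows:
        t=target(r);d=delta(*t,last);T.append([int(round(x)) for x in d[0]]);W.append([round(float(x),1) for x in d[1]])
    print(T);print(W);b,rim,u=cup(*t);print(rows[-1],'base',b.round(3),'rim',rim.round(3),'baselow %.3f'%(b[2]-.031*np.sqrt(1-u[2]**2)))
    last=target(rows[-1])
E
```

```text
[[-21, 37, 14], [-24, 41, 18], [-26, 44, 21], [-27, 47, 24], [-27, 50, 27], [-26, 50, 30], [-25, 50, 32], [-22, 50, 34]]
[[-0.3, 0.1, 8.0], [-0.3, 0.1, 16.0], [-0.2, 0.2, 24.0], [-0.2, 0.2, 32.0], [-0.2, 0.2, 40.0], [-0.2, 0.2, 48.0], [-0.2, 0.2, 56.0], [-0.2, 0.2, 64.0]]
64 base [0.332 0.083 0.075] rim [0.412 0.101 0.123] baselow 0.048
[[1, -1, 1], [2, -3, 2], [2, -5, 3], [4, -6, 4], [5, -8, 5], [6, -10, 5], [7, -13, 6], [8, -16, 6]]
[[0.0, -0.0, 4.0], [0.0, -0.0, 8.0], [0.0, -0.0, 12.0], [0.0, -0.0, 16.0], [-0.0, -0.0, 20.0], [0.0, -0.0, 24.0], [0.0, 0.0, 28.0], [0.0, -0.0, 32.0]]
96 base [0.337 0.102 0.101] rim [0.432 0.109 0.103] baselow 0.070
[[-1, -3, 0], [-1, -7, 0], [-1, -10, 0], [-2, -14, 0], [-4, -18, -1], [-5, -21, -2], [-7, -25, -3], [-8, -28, -4]]
[[-0.0, -0.0, 4.0], [-0.0, -0.0, 8.0], [-0.0, -0.0, 12.0], [0.0, 0.0, 16.0], [0.0, 0.0, 20.0], [0.0, 0.0, 24.0], [0.0, -0.0, 28.0], [0.0, 0.0, 32.0]]
128 base [0.37  0.126 0.133] rim [0.455 0.111 0.093] baselow 0.105
[[-2, -2, -1], [-5, -4, -2], [-7, -6, -2], [-8, -8, -3], [-10, -10, -4], [-11, -12, -4], [-11, -12, -4], [-11, -12, -4]]
[[-0.0, -0.0, 4.0], [-0.0, -0.0, 8.0], [-0.0, -0.0, 12.0], [-0.0, -0.0, 16.0], [0.0, -0.0, 20.0], [-0.0, -0.0, 24.0], [-0.0, -0.0, 24.0], [-0.0, -0.0, 24.0]]
152 base [0.4   0.142 0.15 ] rim [0.463 0.107 0.087] baselow 0.127
```

Call:
{"op": "servo_tool", "data": {
  "travel": [
    [-8,14,5],
    [-20,34,14],
    [-26,42,20],
    [-27,47,24],
    [-27,50,27],
    [-26,50,30],
    [-25,50,32],
    [-22,50,34]
  ],
  "twist": [
    [-0.3,0.1,6.0],
    [-0.3,0.1,14.0],
    [-0.2,0.2,22.0],
    [-0.2,0.2,30.0],
    [-0.2,0.2,38.0],
    [-0.2,0.2,46.0],
    [-0.2,0.2,54.0],
    [-0.2,0.2,62.0]
  ]
}}

```text
time_s: 8.8
tool_pos: [0.3651, 0.1328, 0.0891]
tool_rot: [[0.549, -0.737, -0.394], [-0.081, -0.516, 0.853], [-0.832, -0.436, -0.343]]
wrist_force: [-0.1, 0.5, -2.5]
width: 0.065
```

Call:
{"op": "servo_tool", "data": {
  "travel": [
    [1,-1,1],
    [2,-3,2],
    [2,-5,3],
    [4,-6,4],
    [5,-8,5],
    [6,-10,5],
    [7,-13,6],
    [8,-16,6]
  ],
  "twist": [
    [0,0,5],
    [0,0,9],
    [0,0,13],
    [0,0,17],
    [0,0,21],
    [0,0,25],
    [0,0,29],
    [0,0,33]
  ]
}}

```text
time_s: 9.6
tool_pos: [0.379, 0.1456, 0.0875]
tool_rot: [[0.062, -0.917, -0.394], [-0.348, -0.39, 0.853], [-0.935, 0.084, -0.343]]
wrist_force: [-0.3, 0.7, -2.0]
width: 0.0649
```

Run:
```python
from plan import *
from h import *
np.set_printoptions(precision=3,suppress=True)
cur,s=state();print(s['time_s'],s['tool_pos'],s['width'],s['wrist_force']);b,rim,u=cup(*cur);print('cup',b,rim,u)
S=snap('scene','scene5')
A=S['color'][150:310,250:450,::-1]
cv2.imwrite('pics/crop5.png',cv2.resize(A,(600,480),interpolation=cv2.INTER_CUBIC))
```

```text
9.6 [0.379 0.146 0.087] 0.06488482690143864 [-0.255  0.656 -1.987]
cup [0.339 0.101 0.101] [0.433 0.108 0.105] [0.996 0.075 0.038]
```

View pics/crop5.png

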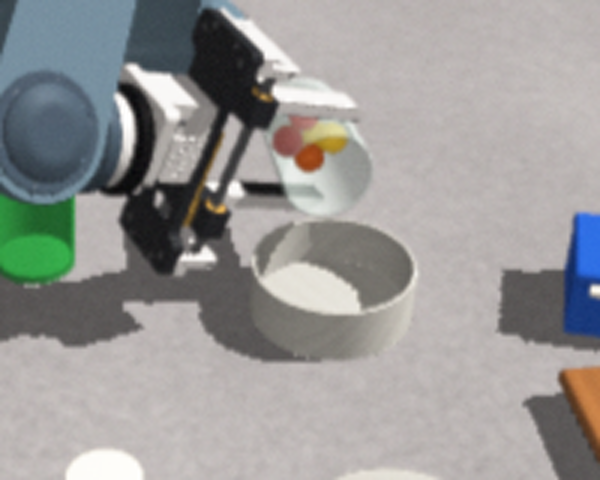

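Glass tipped to about 88° with all drops still inside; the mouth at crop (320,150) sits over the tin's back-left, and the gripper is clear of the tin and green glass. Continue slowly.

Call:
{"op": "servo_tool", "data": {
  "travel": [
    [-1,-3,0],
    [-1,-7,0],
    [-1,-10,0],
    [-2,-14,0],
    [-4,-18,-1],
    [-5,-21,-2],
    [-7,-25,-3],
    [-8,-28,-4]
  ],
  "twist": [
    [0,0,4],
    [0,0,8],
    [0,0,12],
    [0,0,16],
    [0,0,20],
    [0,0,24],
    [0,0,28],
    [0,0,32]
  ]
}}

```text
time_s: 10.45
tool_pos: [0.4056, 0.156, 0.0943]
tool_rot: [[-0.432, -0.811, -0.394], [-0.502, -0.147, 0.852], [-0.75, 0.566, -0.343]]
wrist_force: [0.1, 0.5, -2.2]
width: 0.0649
```

Call:
{"op": "servo_tool", "data": {
  "travel": [
    [-2,-2,-1],
    [-5,-4,-2],
    [-7,-6,-2],
    [-8,-8,-3],
    [-10,-10,-4],
    [-11,-12,-4],
    [-11,-12,-4],
    [-11,-12,-4]
  ],
  "twist": [
    [0,0,4],
    [0,0,8],
    [0,0,12],
    [0,0,16],
    [0,0,20],
    [0,0,24],
    [0,0,24],
    [0,0,24]
  ]
}}

```text
time_s: 11.25
tool_pos: [0.4212, 0.1602, 0.0971]
tool_rot: [[-0.722, -0.568, -0.395], [-0.519, 0.067, 0.852], [-0.457, 0.821, -0.343]]
wrist_force: [0.5, 0.5, -1.6]
width: 0.0651
```

Run:
```python
from plan import *
from h import *
np.set_printoptions(precision=3,suppress=True)
cur,s=state();print(s['time_s'],s['tool_pos'],s['width'],s['wrist_force']);b,rim,u=cup(*cur);print('cup',b,rim,u)
S=snap('scene','scene6')
A=S['color'][150:310,250:450,::-1]
cv2.imwrite('pics/crop6.png',cv2.resize(A,(600,480),interpolation=cv2.INTER_CUBIC))
```

```text
11.25 [0.421 0.16  0.097] 0.06514234231774516 [ 0.535  0.511 -1.613]
cup [0.4   0.141 0.152] [0.464 0.107 0.09 ] [ 0.668 -0.354 -0.654]
```

View pics/crop6.png

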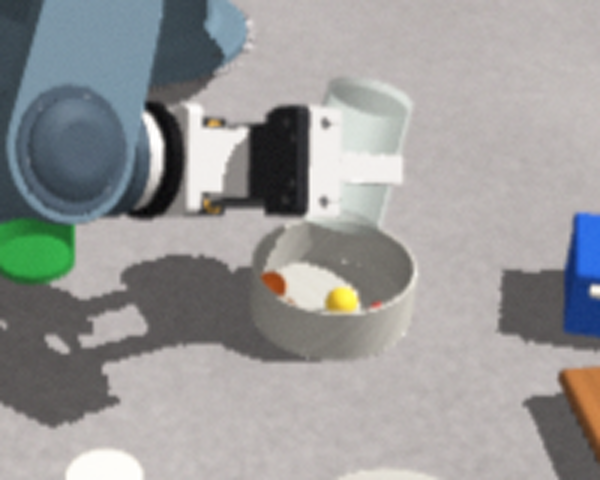

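The glass looks empty and drops show in the tin at crop (272,285), (342,300) and (376,305). I raise it straight up, then count drops numerically.

Call:
{"op": "servo_tool", "data": {
  "travel": [
    [-2,3,-1],
    [-7,13,-5],
    [-14,25,-10],
    [-21,38,-16],
    [-28,51,-21],
    [-34,61,-25],
    [-37,66,-27],
    [-37,66,-27]
  ],
  "twist": [
    [0,0,0],
    [0,0,0],
    [0,0,0],
    [0,0,0],
    [0,0,0],
    [0,0,0],
    [0,0,0],
    [0,0,0]
  ]
}}

```text
time_s: 12.1
tool_pos: [0.4214, 0.1613, 0.1784]
tool_rot: [[-0.722, -0.568, -0.395], [-0.52, 0.068, 0.852], [-0.457, 0.82, -0.345]]
wrist_force: [0.4, 0.0, -1.3]
width: 0.0648
```

Run:
```python
from plan import *
from h import *
np.set_printoptions(precision=3,suppress=True)
cur,s=state();print(s['time_s'],s['tool_pos'],s['width'],s['wrist_force']);b,rim,u=cup(*cur);print('cup',b,rim,u)
# unroll over current place, yaw -> 0, then to coaster
for n in('scene','side'):
    c=snap(n,n+'7');h=cv2.cvtColor(c['color'],cv2.COLOR_RGB2HSV)
    for nm,lo,hi in(('red',(0,130,60),(6,255,255)),('red2',(174,130,60),(180,255,255)),('orange',(7,130,60),(18,255,255)),('yellow',(20,130,60),(34,255,255))):
        k,_,st,ce=cv2.connectedComponentsWithStats(cv2.inRange(h,lo,hi))
        print(n,nm,[(ce[i].round(0).tolist(),int(st[i,4])) for i in range(1,k) if st[i,4]>3 and 150<ce[i][0]<450 and 130<ce[i][1]<330])
R=pose(20,0,0)
last=cur
# A: unroll in place (keep rim path: move TCP little), yaw to 0
tgt=[]
for r,yw in zip(np.linspace(145,89,8),[25]*8): tgt.append((r,yw))
p=cur[0];Rr=cur[1]
base_t=np.array([.53,-.324,.0])
qq=s['qpos']
for nm,bp,pi,ro,yw in(('upright',[.45,.05,.13],20,0,25),('over',[.53,-.324,.09],20,0,0),('overm10',[.53,-.324,.09],20,0,-10)):
    Rt=pose(pi,ro,yw);pt=np.array(bp)-Rt@C;qq=show(nm,pt,Rt,cur,qq)
```

```text
12.1 [0.421 0.161 0.178] 0.06481629697995366 [ 0.394  0.027 -1.287]
cup [0.4   0.142 0.233] [0.464 0.108 0.171] [ 0.669 -0.355 -0.653]
scene red []
scene red2 []
scene orange [([341.0, 244.0], 36), ([151.0, 287.0], 1780), ([285.0, 328.0], 284)]
scene yellow [([363.0, 250.0], 59)]
side red [([281.0, 225.0], 14), ([291.0, 234.0], 41)]
side red2 []
side orange [([332.0, 169.0], 34), ([291.0, 206.0], 32), ([287.0, 240.0], 14), ([402.0, 248.0], 162), ([401.0, 264.0], 25)]
side yellow [([291.0, 228.0], 25), ([279.0, 231.0], 73)]
upright T [ 33. -15. -62.] W [  -0.1   -0.2 -150.9] | ik 0.0000 [-0.49  0.28  1.91  0.66  1.99 -1.01] rim [0.45  0.05  0.225] tilt 0 low 0.225 tcp [0.431 0.09  0.173]
over T [ 172. -129. -402.] W [  29.6    7.5 -139.7] | ik 0.0000 [-0.96  0.77  1.3   0.67  2.11 -0.95] rim [ 0.53  -0.324  0.185] tilt 0 low 0.185 tcp [ 0.53  -0.28   0.133]
overm10 T [ 166. -133. -406.] W [  40.7   10.4 -133.9] | ik 0.0000 [-1.01  0.7   1.41  0.77  2.   -0.88] rim [ 0.53  -0.324  0.185] tilt 0 low 0.185 tcp [ 0.538 -0.28   0.133]
```

Run:
```python
import cv2,numpy as np
a=cv2.imread('pics/side7.png')[150:270,220:340];b=cv2.imread('pics/scene7.png')[170:290,300:420]
cv2.imwrite('pics/crop7.png',np.hstack([cv2.resize(x,(400,400),interpolation=cv2.INTER_CUBIC) for x in(a,b)]))
```

```text
(no output)
```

View pics/crop7.png

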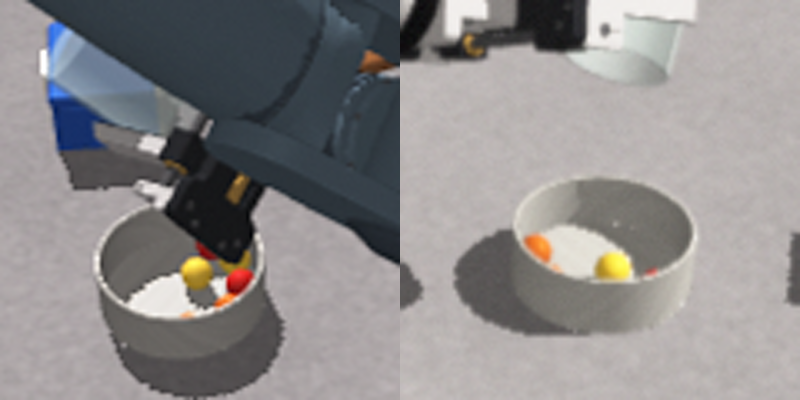

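All six drops are in the tin (side crop: two yellow, two red, two orange, one partly hidden) and the glass is empty. Now bring the glass upright again.

Call:
{"op": "servo_tool", "data": {
  "travel": [
    [0,0,-2],
    [0,0,-5],
    [0,0,-10],
    [0,0,-15],
    [0,0,-20],
    [0,0,-25],
    [0,0,-30],
    [0,0,-30]
  ],
  "twist": [
    [0,0,-6],
    [0,0,-14],
    [0,0,-22],
    [0,0,-30],
    [0,0,-38],
    [0,0,-46],
    [0,0,-54],
    [0,0,-62]
  ]
}}

```text
time_s: 13.0
tool_pos: [0.433, 0.1355, 0.1873]
tool_rot: [[0.165, -0.904, -0.396], [-0.301, -0.428, 0.852], [-0.939, -0.021, -0.342]]
wrist_force: [-0.1, -0.1, -1.9]
width: 0.065
```

Call:
{"op": "servo_tool", "data": {
  "travel": [
    [0,0,-5],
    [0,0,-10],
    [0,0,-15],
    [0,0,-20],
    [0,0,-25],
    [0,0,-30],
    [0,0,-30],
    [0,0,-30]
  ],
  "twist": [
    [0,0,-8],
    [0,0,-16],
    [0,0,-24],
    [0,0,-32],
    [0,0,-40],
    [0,0,-48],
    [0,0,-56],
    [0,0,-62]
  ]
}}

```text
time_s: 13.8
tool_pos: [0.4445, 0.1103, 0.1974]
tool_rot: [[0.874, -0.28, -0.396], [0.237, -0.466, 0.852], [-0.423, -0.839, -0.342]]
wrist_force: [0.5, 1.2, -1.6]
width: 0.0651
```

Run:
```python
from plan import *
np.set_printoptions(precision=3,suppress=True)
cur,s=state();print(s['time_s'],s['tool_pos'],s['width'],s['wrist_force']);b,rim,u=cup(*cur);print('cup',b,rim,u)
qq=s['qpos']
for nm,bp,yw in(('mid',[.50,-.13,.15],10),('over',[.53,-.324,.06],0)):
    Rt=pose(20,0,yw);pt=np.array(bp)-Rt@C;qq=show(nm,pt,Rt,cur,qq);cur=(pt,Rt)
```

```text
13.8 [0.444 0.11  0.197] 0.06505404346761424 [ 0.513  1.243 -1.615]
cup [0.44  0.061 0.16 ] [0.478 0.075 0.246] [0.399 0.147 0.905]
mid T [  -3.   82. -185.] W [  3.2  13.7 -21.5] | ik 0.0000 [-0.77  0.43  1.68  0.68  2.07 -0.96] rim [ 0.5   -0.13   0.245] tilt 0 low 0.245 tcp [ 0.492 -0.086  0.193]
over T [   4.  152. -154.] W [0.  9.4 3.4] | ik 0.0000 [-0.96  0.81  1.3   0.66  2.07 -0.98] rim [ 0.53  -0.324  0.155] tilt 0 low 0.155 tcp [ 0.53  -0.28   0.103]
```

Call:
{"op": "servo_tool", "data": {
  "travel": [
    [0,5,-11],
    [0,15,-35],
    [-1,27,-62],
    [-2,41,-95],
    [-2,55,-128],
    [-3,68,-155],
    [-3,78,-177],
    [-3,82,-185]
  ],
  "twist": [
    [0.2,1,-1.5],
    [0.6,2.6,-4],
    [1.1,4.6,-7.2],
    [1.6,6.9,-10.8],
    [2.2,9.3,-14.6],
    [2.7,11.5,-18],
    [3,13,-20.5],
    [3.2,13.7,-21.5]
  ]
}}

```text
time_s: 14.6
tool_pos: [0.4923, -0.0883, 0.1933]
tool_rot: [[0.985, 0.055, -0.161], [0.17, -0.339, 0.925], [-0.004, -0.939, -0.344]]
wrist_force: [1.1, 0.6, -1.7]
width: 0.0649
```

Call:
{"op": "servo_tool", "data": {
  "travel": [
    [0,9,-10],
    [1,26,-26],
    [2,50,-50],
    [2,76,-77],
    [3,102,-104],
    [4,125,-128],
    [4,145,-147],
    [4,152,-154]
  ],
  "twist": [
    [0,0.6,0.2],
    [0,1.6,0.6],
    [0,3,1.1],
    [0,4.7,1.7],
    [0,6.4,2.3],
    [0,7.8,2.8],
    [0,8.9,3.2],
    [0,9.4,3.4]
  ]
}}

```text
time_s: 15.4
tool_pos: [0.5295, -0.2804, 0.1026]
tool_rot: [[1.0, -0.006, 0.0], [-0.002, -0.344, 0.939], [-0.005, -0.939, -0.344]]
wrist_force: [0.5, -0.2, -1.5]
width: 0.065
```

Run:
```python
from plan import *
from h import *
np.set_printoptions(precision=4,suppress=True)
cur,s=state();print(s['time_s'],s['tool_pos'],s['width'],s['wrist_force']);b,rim,u=cup(*cur);print('cup',b,rim,u)
S=snap('scene','scene8')
for z in(.05,.02):
    Rt=pose(20,0,0);pt=np.array([.532,-.3245,z])-Rt@C;show(z,pt,Rt,cur,s['qpos'])
print('pred rim',proj(S,rim),'base',proj(S,b),'coaster',proj(S,[.532,-.3245,.006]))
a=S['color'][200:320,90:250,::-1];W=snap('wrist','wrist8')['color'][:,:,::-1]
cv2.imwrite('pics/crop8.png',np.hstack([cv2.resize(a,(400,300),interpolation=cv2.INTER_CUBIC),cv2.resize(W,(400,300))]))
```

```text
15.4 [ 0.5295 -0.2804  0.1026] 0.06504048187123775 [ 0.5134 -0.152  -1.4658]
cup [ 0.5293 -0.325   0.0597] [ 0.5298 -0.3249  0.1547] [0.0051 0.0017 1.    ]
0.05 T [2. 9. 4.] W [ 0.1 -0.  -0.3] | ik 0.0000 [-0.96  0.83  1.3   0.66  2.07 -0.99] rim [ 0.532 -0.324  0.145] tilt 0 low 0.145 tcp [ 0.532 -0.28   0.093]
0.02 T [ 3. 37. 14.] W [ 0.1 -0.  -0.3] | ik 0.0000 [-0.96  0.87  1.29  0.65  2.04 -1.01] rim [ 0.532 -0.324  0.115] tilt 0 low 0.115 tcp [ 0.532 -0.28   0.063]
pred rim (np.float64(136.0034967542912), np.float64(225.35888427895156)) base (np.float64(145.52276101210717), np.float64(265.6263720450722)) coaster (np.float64(150.51764354721274), np.float64(287.3933774800645))
```

View pics/crop8.png

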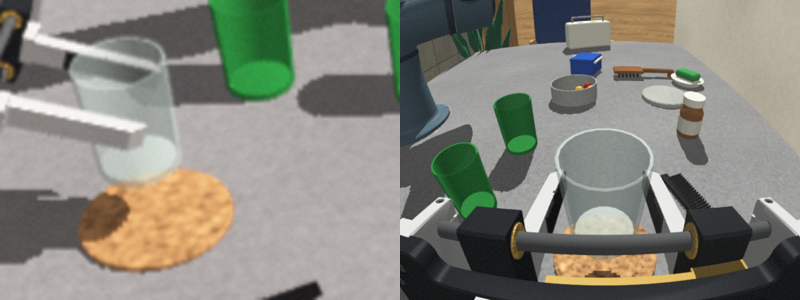

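The scene crop shows the rim at (137,224), predicted (136,225), and the coaster at (152,287.5), predicted (150.5,287.4). Both have the same +1 px bias, so the relative aim is good. Lowering.

Call:
{"op": "servo_tool", "data": {
  "travel": [
    [1,9,3],
    [2,18,6],
    [3,27,10],
    [3,34,13],
    [3,37,14],
    [3,37,14]
  ],
  "twist": [
    [0,0,-0.3],
    [0,0,-0.3],
    [0,0,-0.3],
    [0,0,-0.3],
    [0,0,-0.3],
    [0,0,-0.3]
  ]
}}

```text
time_s: 16.1
tool_pos: [0.5325, -0.279, 0.0645]
tool_rot: [[1.0, 0.002, -0.001], [0.001, -0.344, 0.939], [0.001, -0.939, -0.344]]
wrist_force: [0.4, -0.1, -2.4]
width: 0.0648
```

Run:
```python
from plan import *
np.set_printoptions(precision=4,suppress=True)
cur,s=state();print(s['time_s'],s['tool_pos'],s['width'],s['wrist_force']);b,rim,u=cup(*cur);print('cup',b,rim,u)
for z in(.010,.006):
    Rt=pose(20,0,0);pt=np.array([.532,-.3245,z])-Rt@C;print(z,delta(pt,Rt,cur))
```

```text
16.1 [ 0.5325 -0.279   0.0645] 0.06479665702355891 [ 0.412  -0.0659 -2.404 ]
cup [ 0.5328 -0.3236  0.0217] [ 0.5327 -0.3234  0.1167] [-0.0014  0.0024  1.    ]
0.01 (array([-0.7406, 11.1865,  3.0419]), array([0.1403, 0.0334, 0.0958]))
0.006 (array([-0.7461, 14.9419,  4.4191]), array([0.1403, 0.0334, 0.0958]))
```

Call:
{"op": "servo_tool", "data": {
  "travel": [
    [0,5,1],
    [-1,9,2],
    [-1,11,3],
    [-1,12,3],
    [-1,13,4],
    [-1,13,4]
  ],
  "twist": [
    [0,0,0],
    [0,0,0],
    [0,0,0],
    [0,0,0],
    [0,0,0],
    [0,0,0]
  ]
}}

```text
time_s: 16.7
tool_pos: [0.5317, -0.2801, 0.0514]
tool_rot: [[1.0, 0.002, -0.0], [0.001, -0.345, 0.939], [0.002, -0.939, -0.345]]
wrist_force: [-0.3, 0.1, -0.9]
width: 0.0647
```

Call:
{"op": "servo_tool", "data": {
  "travel": [
    [0,1,0],
    [0,1,0],
    [0,2,0.5],
    [0,2,0.5]
  ],
  "twist": [
    [0,0,0],
    [0,0,0],
    [0,0,0],
    [0,0,0]
  ]
}}

```text
time_s: 17.1
tool_pos: [0.5317, -0.2803, 0.0493]
tool_rot: [[1.0, 0.002, -0.0], [0.001, -0.345, 0.939], [0.002, -0.939, -0.345]]
wrist_force: [0.3, 0.6, -2.3]
width: 0.0651
```

Call:
{"op": "servo_tool", "data": {
  "travel": [
    [0,1,0.3],
    [0,1,0.3],
    [0,1,0.3]
  ],
  "twist": [
    [0,0,0],
    [0,0,0],
    [0,0,0]
  ]
}}

```text
time_s: 17.4
tool_pos: [0.5318, -0.2806, 0.0488]
tool_rot: [[1.0, 0.003, -0.0], [0.001, -0.345, 0.939], [0.002, -0.939, -0.345]]
wrist_force: [-0.7, -2.0, 0.8]
width: 0.0646
```

Call:
{"op": "servo_tool", "data": {
  "travel": [
    [0,1,0.3],
    [0,1,0.3],
    [0,1,0.3]
  ],
  "twist": [
    [0,0,0],
    [0,0,0],
    [0,0,0]
  ]
}}

```text
time_s: 17.7
tool_pos: [0.5318, -0.2807, 0.0487]
tool_rot: [[1.0, 0.003, -0.0], [0.002, -0.344, 0.939], [0.003, -0.939, -0.344]]
wrist_force: [-1.0, -1.5, 5.8]
width: 0.0649
```

Contact is felt, with the base at about 6 mm, the coaster height. I ease off a little, open, then back out along the tool axis.

Call:
{"op": "servo_tool", "data": {
  "travel": [
    [0,-1,-0.3],
    [0,-1,-0.3]
  ],
  "twist": [
    [0,0,0],
    [0,0,0]
  ]
}}

```text
time_s: 17.9
tool_pos: [0.5318, -0.2806, 0.0487]
tool_rot: [[1.0, 0.003, -0.0], [0.001, -0.346, 0.938], [0.002, -0.938, -0.346]]
wrist_force: [-0.9, -2.0, 3.1]
width: 0.065
```

Call:
{"op": "servo_tool", "data": {
  "travel": [
    [0,0,0],
    [0,0,0],
    [0,0,0],
    [0,0,0],
    [0,0,0],
    [0,0,0]
  ],
  "twist": [
    [0,0,0],
    [0,0,0],
    [0,0,0],
    [0,0,0],
    [0,0,0],
    [0,0,0]
  ],
  "grip": 1
}}

```text
time_s: 18.5
tool_pos: [0.5317, -0.2804, 0.0483]
tool_rot: [[1.0, 0.002, -0.0], [0.001, -0.345, 0.938], [0.002, -0.938, -0.345]]
wrist_force: [0.7, 0.5, 0.1]
width: 0.0937
```

Call:
{"op": "servo_tool", "data": {
  "travel": [
    [0,0,-10],
    [0,0,-25],
    [0,0,-45],
    [0,0,-65],
    [0,0,-85],
    [0,0,-105],
    [0,0,-120],
    [0,0,-120]
  ],
  "twist": [
    [0,0,0],
    [0,0,0],
    [0,0,0],
    [0,0,0],
    [0,0,0],
    [0,0,0],
    [0,0,0],
    [0,0,0]
  ]
}}

```text
time_s: 19.3
tool_pos: [0.5316, -0.3956, 0.0907]
tool_rot: [[1.0, 0.003, 0.002], [-0.001, -0.348, 0.937], [0.004, -0.937, -0.348]]
wrist_force: [0.9, -0.4, 0.1]
width: 0.0939
```

Run:
```python
from plan import *
from h import *
np.set_printoptions(precision=4,suppress=True)
cur,s=state();print(s['time_s'],s['tool_pos'],s['width'],s['wrist_force'])
S=snap('scene','scene9');D=snap('side','side9');W=snap('wrist','wrist9')
c=[.532,-.3245]
for n,z in(('base',.006),('rim',.101)):
    print(n,'scene',proj(S,[*c,z]),'side',proj(D,[*c,z]))
a=S['color'][205:325,80:240,::-1];b=D['color'][320:440,310:470,::-1]
cv2.imwrite('pics/crop9.png',np.vstack([np.hstack([cv2.resize(x,(400,300),interpolation=cv2.INTER_CUBIC) for x in(a,b)]),np.hstack([cv2.resize(W['color'][:,:,::-1],(400,300)),cv2.resize(D['color'][:,:,::-1],(400,300))])]))
```

```text
19.3 [ 0.5316 -0.3956  0.0907] 0.09389086360194603 [ 0.8542 -0.3949  0.1391]
base scene (np.float64(150.51764354721274), np.float64(287.3933774800645)) side (np.float64(391.0223587458048), np.float64(373.16884206396446))
rim scene (np.float64(141.54415315331786), np.float64(249.4951638551061)) side (np.float64(395.91880156544835), np.float64(346.4596921295839))
```

Call:
{"op": "servo_tool", "data": {
  "travel": [
    [0,-20,-15],
    [0,-50,-35],
    [0,-85,-60],
    [0,-120,-85],
    [0,-150,-105],
    [0,-170,-120],
    [0,-170,-120],
    [0,-170,-120]
  ],
  "twist": [
    [0,0,0],
    [0,0,0],
    [0,0,0],
    [0,0,0],
    [0,0,0],
    [0,0,0],
    [0,0,0],
    [0,0,0]
  ]
}}

```text
time_s: 20.25
tool_pos: [0.5314, -0.4467, 0.2913]
tool_rot: [[1.0, 0.003, -0.0], [0.001, -0.346, 0.938], [0.002, -0.938, -0.346]]
wrist_force: [0.5, 0.1, -0.0]
width: 0.0942
```

Run:
```python
from plan import *
from h import *
np.set_printoptions(precision=4,suppress=True)
cur,s=state();print(s['time_s'],s['tool_pos'],s['width'],s['wrist_force'])
for n,box in(('scene',(95,215,215,320)),('side',(345,325,445,415))):
    c=snap(n,n+'10');o=cv2.imread(f'pics/{n}0.png')[:,:,::-1]
    d=cv2.absdiff(c['color'],o).max(2);m=np.zeros_like(d);x0,y0,x1,y1=box;m[y0:y1,x0:x1]=(d[y0:y1,x0:x1]>14)*255
    m=cv2.morphologyEx(m,cv2.MORPH_OPEN,np.ones((2,2)))
    for k in sorted(cv2.findContours(m,0,2)[0],key=cv2.contourArea)[-3:]:print(n,cv2.boundingRect(k),cv2.contourArea(k))
    cc=[.532,-.3245]
    for z,r in((.101,.034),(.006,.031)):
        th=np.linspace(0,6.28,60);q=np.array([proj(c,[cc[0]+r*np.cos(t),cc[1]+r*np.sin(t),z]) for t in th]);print('  pred z',z,q.min(0),q.max(0))
    # ASCII of the diff
    for y in range(y0,y1,3):print(''.join('#' if m[y:y+3,x:x+2].mean()>127 else '.' for x in range(x0,x1,2)))
W=snap('wrist','wrist10')
```

```text
20.25 [ 0.5314 -0.4467  0.2913] 0.09419258765277197 [ 0.4948  0.05   -0.0125]
scene (124, 241, 18, 27) 242.5
scene (96, 216, 83, 22) 1052.5
scene (96, 239, 72, 65) 2042.5
  pred z 0.101 [122.5483 238.8863] [160.2266 260.7344]
  pred z 0.006 [134.2416 277.3035] [166.572 298.   ]
.#########################################..................
##########################################..................
########################################....................
################################............................
#########################...................................
##################..........................................
##########..................................................
.#..........................................................
........................#######.............................
..................####...#######............................
................######...########...........................
...............#######...########...........................
...............#######...#######............................
...............#######....##
[... 2312 characters left out ...]
#####################################
##################################################
##################################################
##################################################
##################################################
##################################################
##################################################
##################################################
##################################################
##################################################
##################################################
##################################################
##################################################
##################################################
```

In the scene view the glass's rim columns (124–162) and base share the coaster's +1.5 px bias, so it is centred there. The arm blocks the side view, so I move it up and across high above everything for a second check.

Call:
{"op": "servo_tool", "data": {
  "travel": [
    [0,-40,-15],
    [0,-85,-30],
    [0,-130,-45],
    [0,-140,-45],
    [0,-155,0],
    [0,-170,45],
    [0,-185,90],
    [0,-200,135]
  ],
  "twist": [
    [0,0,0],
    [0,0,0],
    [0,0,0],
    [0,0,0],
    [0,0,0],
    [0,0,0],
    [0,0,0],
    [0,0,0]
  ]
}}

```text
time_s: 21.2
tool_pos: [0.5304, -0.2487, 0.4297]
tool_rot: [[1.0, -0.0, -0.001], [0.001, -0.342, 0.94], [-0.0, -0.94, -0.342]]
wrist_force: [-0.8, -1.0, 0.7]
width: 0.0941
```

Call:
{"op": "servo_tool", "data": {
  "travel": [
    [0,-15,45],
    [0,-30,90],
    [0,-45,135],
    [0,-60,180],
    [0,-75,225],
    [0,-85,250],
    [0,-85,250],
    [0,-85,250]
  ],
  "twist": [
    [0,0,0],
    [0,0,0],
    [0,0,0],
    [0,0,0],
    [0,0,0],
    [0,0,0],
    [0,0,0],
    [0,0,0]
  ]
}}

```text
time_s: 22.0
tool_pos: [0.5302, 0.0132, 0.4242]
tool_rot: [[1.0, 0.001, -0.002], [0.002, -0.344, 0.939], [0.0, -0.939, -0.344]]
wrist_force: [0.5, -0.7, 0.2]
width: 0.0938
```

Run:
```python
from plan import *
from h import *
np.set_printoptions(precision=4,suppress=True)
cur,s=state();print(s['time_s'],s['tool_pos'],s['width'],s['wrist_force'])
cc=[.532,-.3245]
for n,box in(('scene',(95,215,215,320)),('side',(345,320,445,415))):
    c=snap(n,n+'11');o=cv2.imread(f'pics/{n}0.png')[:,:,::-1]
    d=cv2.absdiff(c['color'],o).max(2);x0,y0,x1,y1=box;m=((d>10)*255).astype(np.uint8)
    for z,r in((.101,.034),(.006,.031)):
        q=np.array([proj(c,[cc[0]+r*np.cos(t),cc[1]+r*np.sin(t),z]) for t in np.linspace(0,6.28,60)]);print(n,'pred z',z,q.min(0),q.max(0))
    print('  cols from',x0,'rows from',y0)
    for y in range(y0,y1,3):print(''.join('#' if m[y:y+3,x:x+2].mean()>127 else '.' for x in range(x0,x1,2)))
# tin: moved? and drops
for n in('scene','side'):
    c=cv2.imread(f'pics/{n}11.png');h=cv2.cvtColor(c,cv2.COLOR_BGR2HSV)
    for nm,lo,hi in(('red',(0,130,60),(6,255,255)),('orange',(7,130,60),(18,255,255)),('yellow',(20,130,60),(34,255,255))):
        k,_,st,ce=cv2.connectedComponentsWithStats(cv2.inRange(h,lo,hi))
        print(n,nm,[(ce[i].round(0).tolist(),int(st[i,4])) for i in range(1,k) if st[i,4]>3 and 230<ce[i][0]<420 and 190<ce[i][1]<300])
```

```text
22.0 [0.5302 0.0132 0.4242] 0.09376682939608336 [ 0.5249 -0.7226  0.2362]
scene pred z 0.101 [122.5483 238.8863] [160.2266 260.7344]
scene pred z 0.006 [134.2416 277.3035] [166.572 298.   ]
  cols from 95 rows from 215
............................................................
............................................................
............................................................
............................................................
............................................................
............................................................
............................................................
............................................................
....................############............................
.................#####.##########...........................
...............#######..#########...........................
..............########..#########...........................
..............#########.#########...........................
..............#########..#########..........................
...............############
[... 2628 characters left out ...]
##############################################
##################################################
##################################################
##################################################
##################################################
##################################################
##################################################
##################################################
scene red []
scene orange [([341.0, 244.0], 36)]
scene yellow [([363.0, 250.0], 60)]
side red [([282.0, 222.0], 49), ([291.0, 234.0], 42)]
side orange [([286.0, 225.0], 5), ([287.0, 240.0], 14), ([402.0, 248.0], 159), ([400.0, 264.0], 24)]
side yellow [([290.0, 227.0], 61), ([279.0, 231.0], 73)]
```

Run:
```python
import cv2,numpy as np
c=cv2.imread('pics/side11.png')[325:410,352:436]
h=cv2.cvtColor(c,cv2.COLOR_BGR2HSV);g=cv2.GaussianBlur(h[:,:,1],(3,3),0)
print('sat, cols from 352 step 2, rows from 325 step 3')
for y in range(0,85,3):print('%3d '%(325+y)+''.join('0123456789'[min(9,int(g[y,x])//22)] for x in range(0,84,2)))
v=cv2.GaussianBlur(h[:,:,2],(3,3),0)
print('val')
for y in range(0,85,3):print('%3d '%(325+y)+''.join('0123456789'[min(9,int(v[y,x])//26)] for x in range(0,84,2)))
```

```text
sat, cols from 352 step 2, rows from 325 step 3
325 000000000000000000000000000000000000010000
328 000000000000000000000000000000000000000100
331 000000000000000000000000000000000000000001
334 000000000000000000000000000000000000000000
337 000000000000000000000000000000000000000001
340 000000000000000000000000000000000000000000
343 000000000000000000000000000000000000000000
346 000000000000000000000000000000000000000000
349 000000000001332333333332100000000000000000
352 000000000255542333333333333100000000000000
355 000000024555542123333333333332000000000000
358 000000255555531112333333333332210000000000
361 000002555665532211001122332112452000000000
364 000014555555531100000000011112555200000000
367 000025555555520000000000001114555510000000
370 000035555555510000000000000025555530000000
373 000035555556510000000000000035555540000000
376 000036555565530000000000000146555550000000
379 000015555555542000000000000256655551000000
382 000004655555554210000000002566665540000000
385 000000555555555532211111235666666520000000
388 000000155555555666554445666666666400000000
391 00000001565555
[... 977 characters left out ...]
666679998888766666666666666556888866666666
370 666679988899866666666666666667988876666666
373 666678888887756666666666666658888876666666
376 666678888888756666666666666546888876666666
379 666668899989975666666666666544588875666666
382 676666788988884456666666664444478865666666
385 666666688889987434455554433344447746666666
388 666666568899888634444443433444444456666666
391 666666655889889853443444444444443466666666
394 666666665467888763344444333334433346666666
397 666666666654577886444444343343333334666666
400 666666666666534457644443444333333333466666
403 666666666666666544333333333333333333356666
406 666666666666666666643333333333333333334566
409 666666666666666666663333333333333333333333
```

The side view puts the glass base at about (392,373.5) on the coaster at (390.3,374.7), so about 3–4 mm off centre at most, upright. Handing in.

```bash
python3 -c "
from rig import env
print(env.finish_job())"
```

```text
the job is handed in; nothing more can be done
None
```

I poured all six throat drops into the tin and stood the empty glass upright on the cork coaster. I then let go, moved the arm clear and handed the job in at about 22 s. No verdict was reported.

**How it went:** I tipped the glass with its lip set about 20 mm above the tin's rim. My first grip was too shallow because the visible fingertips ended about 25 mm short of the reported tool point. I reopened, went 32 mm deeper and closed again before lifting.

**Last checks:**
- **Drops:** the side view after the pour showed two red, two yellow and two orange drops in the tin. At the end, colour blobs of all three colours were still inside it.
- **Tin and other things:** the drops seen in the tin had not shifted between the two checks. Otherwise I did not check that the bystanders stayed put; I only planned clearances and saw no unexpected contact forces.
- **Glass height and contact:** the base touched down at about 6 mm, the coaster's height, and the gripper is open and touching nothing.
- **Centring:** the scene view puts the glass within about 1–2 mm of the coaster's centre and the side view within about 3–4 mm. The two views themselves disagree by about 5 mm on where the coaster is, so I aimed between them.

**Failed checks:** my joint model was off by about 25–30 mm in tilted poses, so I used it only for reach. The last close-up hit the picture limit, so I checked the placing by numbers instead.

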